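# Find the high point of a labeller's eccentric shaft on bench centres

### The arm

A 6-joint arm with a two-finger parallel gripper is mounted at the origin on the work surface. World frame = base frame: x ahead of the robot, y to its left, z up, the work surface at z = 0. Lengths are in mm, angles in rad, forces in N, time in s.
With the tool pointing down it reaches from about 350 to 975 mm from the base axis. Payload 4.9 kg.
Tool frame: the origin (TCP) lies at the very end of the fingers, on their centre line; the grasp point (between the pads) lies 19 mm behind it; y points along the fingers, z is the direction in which the jaws open and shut, and the axes are right-handed (so a half turn about y gives the same grasp; the last joint's range is limited). The gripper opens to 85 mm and grips with 20 to 120 N. Pads are 22 mm wide; open, the fingers measure 114 mm over their backs; the gripper's body (76 mm by 85 mm) begins 54 mm behind the grasp point. The pads swing forward as they close: fully open they stand 13 mm farther back than shut.
Start: joints at [-1.258, 0.053, 1.613, -0, 1.476, -0.119], TCP at [261.559, -567.616, 231.304] pointing down, gripper open.
Joint ranges: [-3.01, 3.01], [-1.01, 2.22], [0.06, 2.58], [-1.02, 4.17], [0.09, 2.62], [-3.14, 3.14]. Speed limits (rad/s): [2.57, 2.57, 3.14, 3.14, 3.14, 3.14].

### API

Orientations are given as a 3x3 rotation matrix whose columns are the frame's x, y, z axes.
In Python, from workcell import robot gives the robot as it stands.
- The arm moves only by the tool play_rows, never from a script. Its argument "plan" is a list of rows, each an object with "translation": the shift along the tool's x, y, z in mm, a list of three; "twist": the turn, a rotation vector about the tool's x, y, z in degrees, a list of three; "jaw": the closure, from 0 (fully open) to 1 (shut). In form: [{"translation": [dx, dy, dz], "twist": [rx, ry, rz], "jaw": jaw}, ...]. A call has 1 to 20 rows; each row is the pose to reach, as a shift and turn from the pose commanded when the call began, along the tool's axes at that moment; what a row does not reach only later rows make up. A row lasts 1/8 s, in which the tool goes at most 62.5 mm and 10.7 degrees, less where a joint would pass 70% of its speed; a pose out of reach is approached as far as the arm can. A call with a gripper value outside its range is refused whole. The fingers move at their own pace and stop on an object; "grip_force" is the grip in N (left out, the last holds). Time passes only in rows, so rows that repeat a pose let the fingers close. It gives the time, the measured TCP pose, the force and the opening at its end, in the units of the state.
- robot.sense(): the state, without advancing time (a new reading comes with each control period).
- robot.camera(name): name is "scene" or "top"; returns a dict with "img" (420x560x3 uint8, red, green, blue), "vfov" (degrees; the focal length in pixels is half the picture's height over the tangent of half this angle, whatever the lens; pixels are square), "cx", "cy" (the principal point, pixels), "R" (3x3) and "t" (3): a world point X has camera coordinates R X + t. Camera axes: x right, y down, z forward; pixel columns grow to the right and rows downward; lengths in mm; the calibration is good to about 2 mm. A picture is of the moment at which its call begins. There is no depth.
- robot.sign_off(): hands the job in, once; it reports no verdict.
Trained networks look in the newest picture that a camera, given by its name, has taken for a name from the list of things; names that differ only in an ending like _2 or _b are one class to them, and where a whole thing is asked for, a point or a joint stands for the part that bears it (a point fixed in the world has none). Each returns a list of dicts, best first, with "p" (0 to 1); they miss things now and then, are a little off and sometimes report something else, mostly with a low value. They report only what shows in the picture. A call takes as long as a camera call.
- robot.find_in(camera, thing): "at" ([column, row] as shares, 0 to 1, of the picture: columns of its width, rows of its height, amid what is visible of it).
- robot.outline_of(camera, thing): "pixels" (420x560 bool, what is visible of it) and "at" ([column, row] as shares, 0 to 1, of the picture: columns of its width, rows of its height, amid what is visible of it).
- robot.mark_of(camera, thing): "at" ([column, row] as shares, 0 to 1, of the picture: columns of its width, rows of its height: a listed point, or the origin of a listed thing).
The state is a dict: "clock": time; "joint_positions": joint angles; "dq": joint speeds; "tau": joint torques, N m; "eef_pos": TCP position; "tool_rot": TCP orientation; "contact_force": force on the tool from outside, world axes, zero at the start; "wrist_torque": the same for the moment, N m; "finger_gap": finger opening in mm.
Only numpy, scipy, OpenCV 4.12 (cv2) and the standard library are available. Lean on these libraries where they do the work, as an engineer would, in place of code of your own. Each camera call takes 0.05 s, during which the arm holds its last target. There are 200 camera calls.

### The job

Check the labelling machine's eccentric shaft on the bench centres: push the dial gauge's slide up by its red knob until the plunger bears on the eccentric and is pressed in about half way (needle on the green mark), never to its stop. Then turn the shaft by its pulley, pinched gently, through the eccentric's lowest reading and on to its highest, and leave it standing at the highest reading with the gauge still in contact and your fingers off. Keep off the gauge itself, and leave the bottles and the carton alone.

Things in the scene. Friction and masses are not known exactly. Their poses are not given: they have to be found in the camera images.
- bench: Green cast-iron bench centres, 350 mm long, fixed: headstock at its +y end, tailstock at its -y end (both 122 mm high), on its +x side a 26 mm high cross bed with the gauge slide. Origin: on the table, under the middle of the shaft axis. y axis along the shaft towards the headstock, x axis from the shaft to the gauge, z up. It stands turned by up to 17 degrees either way.
- axis (a point): Fixed point on the shaft's axis, 100 mm above the table, in the middle of the eccentric, 35 mm to the -y side of the bench's origin; axes as the bench's. The eccentric is a brass disc 44 mm in diameter, 24 mm wide, 4 mm off the axis, so on the gauge side its surface stands 18 mm (lowest) to 26 mm (highest) from this point.
- pulley: Thin-flanged aluminium belt pulley to turn the shaft by, 76 mm across, 14 mm wide; pinch its flat faces near the rim, at most 25 N a finger. Origin: its centre, on the shaft axis. y axis along the shaft, x axis to its red mark; clamped at any angle: the mark shows the turning, not the high point. Bare shaft (12 mm thick) beside it: 38 and 74 mm. Turns without end, drag 0.08 N m, stays where left.
- knob (a point): Centre of the gauge slide's upright red knob, 18 mm in diameter, 34 mm high, 105 mm above the table, on a thin post 66 mm to the -y side of the dial's centre. The slide runs along the bench's x, 60 mm in all; moved to -x it brings the gauge to the shaft. It is stiff (about 6 N, more as the plunger presses) and stays where it is left.
- gauge: Dial gauge on the slide, 60 mm in diameter, white face up, 111 mm above the table. Marks every 2 mm of plunger travel, green at 10 mm (half way), on the side away from the shaft. Red needle: at 0 it points 135 degrees anticlockwise of green (from above), then turns clockwise 13.5 degrees per mm. Origin: on the table under the dial's centre; the free tip is 70 mm from it towards the shaft.
- plunger_tip (a point): Centre of the flat foot (14 mm in diameter) of the gauge's plunger, 100 mm above the table, facing the eccentric. At the start it is 4 mm or more clear of the eccentric.
- plunger (a joint): How far the sprung plunger is pressed into the gauge, m: 0 free, 0.020 at its stop; 1 N at 0 rising to 3.4 N. It is the gauge's reading: larger means that the eccentric's surface stands farther from the shaft's axis there.
- tub: White tub with a yellow cap, 60 mm in diameter, 85 mm high, standing on the table; origin at the centre of its underside. To be left alone.
- amber: Amber bottle with a white cap, 52 mm in diameter, 105 mm high; origin at the centre of its underside. To be left alone.
- carton: Blue and white carton, 90 x 55 mm, 100 mm high; origin at the centre of its underside. To be left alone.

How it is judged (in metres and radians):
On the way, in this order (a step that is already met when the one before it is completed fails the run):
1. the gauge is brought up: plunger on the eccentric and pressed in about half way (8 to 12 mm) (value of joint plunger between 0.008 and 0.012 m), for 0.3 s.
2. the shaft is turned so that the eccentric's lowest point (within 0.3 mm) is under the pressed plunger (x of plunger_tip in the frame of axis below 0.0183 m and value of joint plunger above 0.0005 m), for 0.1 s.
At the end, for the whole second after the job is handed in: The shaft stands still with the eccentric's highest point under the plunger, within 0.2 mm of the highest reading (about 18 degrees either way), and the plunger still pressed in by more than 4 mm (x of plunger_tip in the frame of axis between 0.0258 and 0.0264 m and value of joint plunger above 0.004 m and angular speed of pulley below 0.05 rad/s); the robot touches nothing.
It fails at once if the plunger is driven to its stop (over 19.5 mm) (value of joint plunger above 0.0195 m).
It fails at once if the robot presses on the gauge, its needle or plunger with more than 2 N (contact force between the fingers and gauge above 2 N).
It fails at once if the pulley is squeezed or pressed hard: over 60 N in all, 30 N a finger (contact force between the fingers and pulley above 60 N).
It fails at once if a bottle or the carton is moved by more than 20 mm (distance of any of tub, amber, carton from where it was at the start of the episode above 0.02 m).
It also fails if it takes over 72 s, if anything falls off the work surface, if the arm or the gripper's body presses on something with over 40 N, if the wrist force passes 120 N, or if a joint passes its speed limit or range.

## Working session

There is one attempt and no reset: what is moved stays moved. The work goes in short steps, Python scripts to look and compute and a tool call to move; the robot and the scene stay as the last step left them, time stands still between calls to the robot, and variables do not carry over. Pictures are saved under pics/ and viewed, about 8 in all and at most 12, crops included, and the job is handed in when it is done.

Besides the shell and the picture viewer there is one more tool, called after "Request:" as name(argument=value, ...), one argument or row to a line, values as JSON. play_rows: Moves the arm, as the interface text tells. Its arguments: {"type":"object","properties":{"plan":{"type":"array","items":{"type":"object","properties":{"translation":{"type":"array","items":{"type":"number"}},"twist":{"type":"array","items":{"type":"number"}},"jaw":{"type":"number"}}}},"grip_force":{"type":"number"}},"required":["plan"]}

```bash
mkdir -p pics; cat > h.py <<'E'
import numpy as np, cv2
from workcell import robot
def cam(n):
    c=robot.camera(n); c['f']=210/np.tan(np.radians(c['vfov'])/2); c['R']=np.array(c['R']);c['t']=np.array(c['t']); return c
def ray(c,at):
    u,v=at[0]*560,at[1]*420
    d=c['R'].T@np.array([(u-c['cx'])/c['f'],(v-c['cy'])/c['f'],1]); return -c['R'].T@c['t'],d
def atz(c,at,z):
    o,d=ray(c,at); return o+d*(z-o[2])/d[2]
def proj(c,X):
    p=c['R']@np.array(X,float)+c['t']; return [c['f']*p[0]/p[2]+c['cx'],c['f']*p[1]/p[2]+c['cy']]
def save(c,name,box=None,s=1):
    im=c['img'][:,:,::-1]
    if box: im=im[box[1]:box[3],box[0]:box[2]]
    cv2.imwrite('pics/'+name,cv2.resize(im,None,fx=s,fy=s,interpolation=cv2.INTER_CUBIC))
E
python3 - <<'E'
from h import *
np.set_printoptions(precision=1,suppress=True)
print(robot.sense())
cs={n:cam(n) for n in('scene','top')}
Z=dict(bench=0,axis=100,pulley=100,knob=105,gauge=0,plunger_tip=100,tub=0,amber=0,carton=0)
for n,c in cs.items():
    print(n,c['f'],c['cx'],c['cy'],-c['R'].T@c['t'])
    for k,z in Z.items():
        for m in robot.mark_of(n,k)[:2]: print(k,round(m['p'],2),np.array(m['at'])*[560,420],atz(c,m['at'],z))
im=np.hstack([cs['scene']['img'],cs['top']['img']])
cv2.imwrite('pics/a.png',np.vstack([cs['scene']['img']])[:,:,::-1]);cv2.imwrite('pics/b.png',cs['top']['img'][:,:,::-1])
E
```

```text
{'clock': 0.0, 'joint_positions': array([-1.3,  0.1,  1.6,  0. ,  1.5, -0.1]), 'dq': array([-0.,  0.,  0.,  0.,  0., -0.]), 'tau': array([ -0. , -39.4, -37. ,  -0. ,   0. ,  -0. ]), 'eef_pos': array([ 261.4, -567. ,  230.1]), 'tool_rot': array([[-0.9, -0. ,  0.4],
       [-0.4,  0. , -0.9],
       [-0. , -1. , -0. ]]), 'contact_force': array([ 0.4, -0.3,  0.2]), 'wrist_torque': array([-0.,  0.,  0.]), 'finger_gap': 85.41295973406261}
scene 448.16215077876103 279.4993828280793 207.82233723763213 [1129.5  -12.4  950.4]
bench 0.79 [260.4 208.2] [497.2 -53.5   0. ]
axis 0.72 [246.9 185. ] [498.8 -83.4 100. ]
pulley 0.46 [283.3 181.3] [485.8   2.4 100. ]
knob 0.85 [213.5 228. ] [ 621.8 -150.   105. ]
gauge 0.87 [247.2 248.5] [614.2 -81.    0. ]
plunger_tip 0.4 [243.6 203.8] [552.5 -88.1 100. ]
tub 0.63 [432.2 245.7] [596.8 367.4   0. ]
amber 0.88 [124.8 196. ] [ 467.7 -404.1    0. ]
carton 0.86 [117.9 250.5] [ 626.2 -388.3    0. ]
top 522.100994906425 278.8595844567501 214.3170252700443 [ 459.2  -31.  1342.2]
bench 0.74 [292.  239.3] [489.9 -58.7   0. ]
pulley 0.78 [262.3 236.5] [492.2  14.1 100. ]
knob 0.94 [329.1 184.8] [ 619.9 -141.3  105. ]
gauge 0.76 [300.7 190.1] [617.7 -77.7   0. ]
plunger_tip 0.53 [304.2 213.9] [549. -84. 100.]
tub 0.84 [125.3 193.3] [596.  375.7   0. ]
amber 0.95 [426.1 244.8] [ 486.1 -402.7    0. ]
amber 0.47 [289.  236.6] [496.7 -50.9   0. ]
carton 0.63 [424.8 187.6] [ 633.6 -397.9    0. ]
carton 0.49 [264.8 235. ] [498.9  11.4   0. ]
```

View pics/a.png

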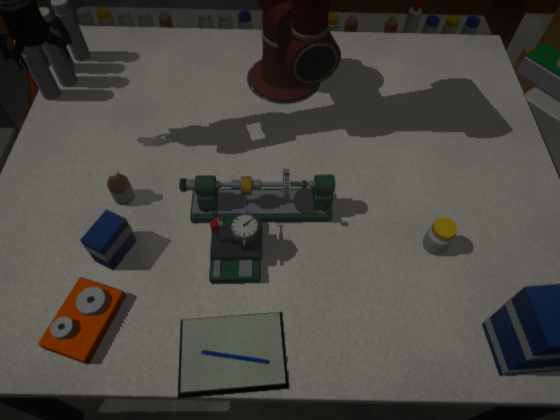

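View pics/b.png

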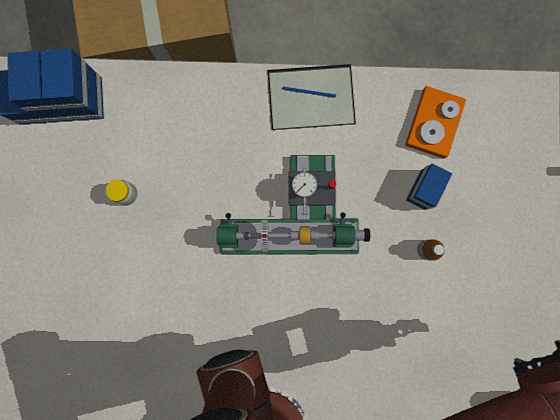

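View a shows the bench near (260,200) px with gauge at (245,227) and red knob at (214,227). View b shows it nearly aligned with world y: pulley (264,236), eccentric (305,235), dial (304,184), knob (332,184).

```bash
python3 - <<'E'
from h import *
np.set_printoptions(precision=2,suppress=True)
c=cam('top'); save(c,'c.png',(210,145,380,260),4.6)
hsv=cv2.cvtColor(c['img'],cv2.COLOR_RGB2HSV)
def blob(lo,hi,box,z,name):
    m=cv2.inRange(hsv,np.array(lo),np.array(hi)); k=np.zeros_like(m);k[box[1]:box[3],box[0]:box[2]]=1
    ys,xs=np.nonzero(m*k); 
    if len(xs): print(name,len(xs),xs.mean()+.5,ys.mean()+.5,xs.min(),xs.max(),ys.min(),ys.max(),atz(c,[(xs.mean()+.5)/560,(ys.mean()+.5)/420],z))
blob((15,110,60),(30,255,255),(290,220,320,250),100,'ecc')
blob((0,150,80),(8,255,255),(325,175,345,195),122,'knobtop')
for n in ('gauge','pulley','knob','plunger_tip'):
    for m in robot.outline_of('top',n)[:1]:
        ys,xs=np.nonzero(m['pixels']); print(n,m['p'],len(xs),xs.min(),xs.max(),ys.min(),ys.max(),xs.mean(),ys.mean())
gray=cv2.cvtColor(c['img'],cv2.COLOR_RGB2GRAY)
# white face fit
m=((hsv[:,:,1]<60)&(hsv[:,:,2]>120)).astype(np.uint8); k=np.zeros_like(m);k[165:205,285:325]=1
ys,xs=np.nonzero(m*k);(e,r)=cv2.minEnclosingCircle(np.c_[xs,ys].astype(np.float32));print('dial',e,r,atz(c,[(e[0]+.5)/560,(e[1]+.5)/420],111))
E
```

```text
ecc 181 305.0414364640884 235.11325966850828 300 310 226 243 [498.52 -87.36 100.  ]
knobtop 42 332.54761904761904 184.0 329 335 180 187 [ 619.86 -147.82  122.  ]
pulley 0.76 142 261 266 220 249 263.7676056338028 234.1549295774648
knob 0.61 1731 287 335 169 215 311.44945118428654 188.11380704794917
dial (302.5, 184.14102172851562) 19.915647506713867 [617.71 -78.85 111.  ]
```

View pics/c.png

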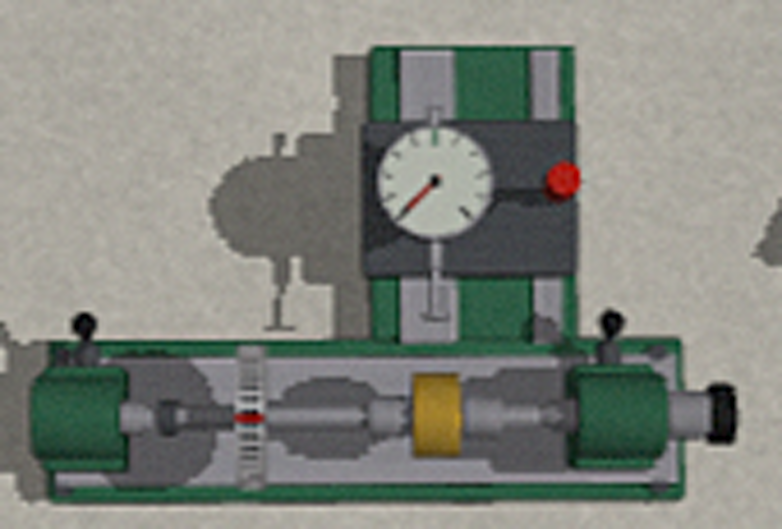

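Crop c: dial centre (435,181), needle at the zero position (down-left), knob (563,181), pulley (250,418) with its red mark on top, eccentric (437,415), plunger foot (434,319).

```bash
python3 - <<'E'
from h import *
np.set_printoptions(precision=2,suppress=True)
c=cam('top')
P=lambda n,x,y,z: print(n,atz(c,[(210+x/4.6)/560,(145+y/4.6)/420],z))
P('dial',435,181,111);P('knobtop',564,181,122);P('tip',434,319,100);P('ecc',437,415,100)
P('pulley top rim',250,418,138);P('pull rim near',251,348,100);P('pull rim far',251,488,100)
P('head c',80,418,122);P('tail c',623,413,122)
P('shaftL',140,418,100);P('shaftR',520,414,100)
for n,x,y in (('BL',52,497),('BR',684,498),('TL',52,343),('TR',683,341)):P(n,x,y,15)
P('bedTL',370,47,26);P('bedTR',575,47,26);P('slideTL',362,121,40);P('slideTR',576,121,40)
s=cam('scene')
for n in('knob','pulley','axis','plunger_tip','gauge'):
    for m in robot.mark_of('scene',n)[:1]+robot.find_in('scene',n)[:1]: print(n,m['p'],np.array(m['at'])*[560,420])
for m in robot.outline_of('scene','pulley')[:1]:
    ys,xs=np.nonzero(m['pixels']); print(len(xs),xs.min(),xs.max(),ys.min(),ys.max(),xs.mean(),ys.mean(), atz(s,[(xs.mean()+.5)/560,(ys.mean()+.5)/420],105))
save(s,'d.png',(180,155,340,285),4.6)
print(robot.sense()['tool_rot'])
E
```

```text
dial [618.52 -82.55 111.  ]
knobtop [ 619.04 -147.99  122.  ]
tip [547.95 -84.4  100.  ]
ecc [498.27 -87.27 100.  ]
pulley top rim [492.77   8.08 138.  ]
pull rim near [530.08   9.95 100.  ]
pull rim far [457.76   7.65 100.  ]
head c [490.63  94.94 122.  ]
tail c [ 501.41 -180.62  122.  ]
shaftL [492.13  66.18 100.  ]
shaftR [ 500.07 -130.13  100.  ]
BL [449.43 119.81  15.  ]
BR [ 459.32 -228.28   15.  ]
TL [534.42 123.02  15.  ]
TR [ 545.92 -226.06   15.  ]
bedTL [703.12 -48.15  26.  ]
bedTR [ 706.44 -161.57   26.  ]
slideTL [659.54 -44.76  40.  ]
slideTR [ 662.98 -161.65   40.  ]
knob 0.64 [212.3 230.5]
knob 0.63 [236.88 242.38]
pulley 0.57 [286.22 183.41]
pulley 0.63 [285.6  182.49]
axis 0.89 [248.19 183.12]
axis 0.65 [244.33 208.7 ]
plunger_tip 0.47 [243.21 202.31]
gauge 0.66 [246.29 250.4 ]
gauge 0.73 [285.32 179.38]
229 282 290 168 199 286.1397379912664 182.3755458515284 [493.94  10.2  105.  ]
[[-0.91 -0.    0.42]
 [-0.42  0.   -0.91]
 [-0.   -1.   -0.  ]]
```

View pics/d.png

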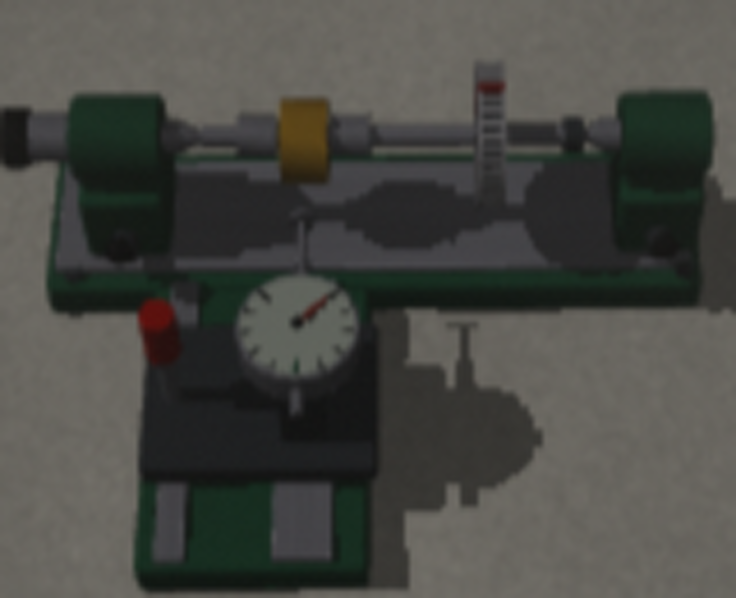

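Crop d confirms: knob at (160,330), dial at (298,322) with needle at zero, plunger foot (303,212) clear of the eccentric. Yaw ≈ +1.75°, knob ≈ (620,-148), pulley ≈ (494,9.5). Moving above the knob.

Request:
play_rows(
  plan=[
    {"translation": [-125, 15, -58], "twist": [0, -17, 0], "jaw": 0.3},
    {"translation": [-250, 30, -116], "twist": [0, -34, 0], "jaw": 0.4},
    {"translation": [-376, 45, -174], "twist": [0, -50, 0], "jaw": 0.4},
    {"translation": [-501, 60, -231], "twist": [0, -67, 0], "jaw": 0.4},
    {"translation": [-501, 60, -231], "twist": [0, -67, 0], "jaw": 0.4},
    {"translation": [-501, 60, -231], "twist": [0, -67, 0], "jaw": 0.4},
    {"translation": [-501, 60, -231], "twist": [0, -67, 0], "jaw": 0.4},
    {"translation": [-501, 60, -231], "twist": [0, -67, 0], "jaw": 0.4},
    {"translation": [-501, 60, -231], "twist": [0, -67, 0], "jaw": 0.4},
    {"translation": [-501, 60, -231], "twist": [0, -67, 0], "jaw": 0.4},
    {"translation": [-501, 60, -231], "twist": [0, -67, 0], "jaw": 0.4},
    {"translation": [-501, 60, -231], "twist": [0, -67, 0], "jaw": 0.4},
  ],
  grip_force=25,
)

```text
clock: 3.4
eef_pos: [619.4, -149.2, 171.6]
tool_rot: [[0.029, 0.0, 1.0], [-1.0, -0.0, 0.029], [0.0, -1.0, 0.0]]
contact_force: [0.4, -0.0, 0.1]
finger_gap: 51.0
```

Request:
play_rows(
  plan=[
    {"translation": [0, 30, 0], "twist": [0, 0, 0], "jaw": 0.4},
    {"translation": [0, 60, 0], "twist": [0, 0, 0], "jaw": 0.4},
    {"translation": [0, 78, 0], "twist": [0, 0, 0], "jaw": 0.4},
    {"translation": [0, 78, 0], "twist": [0, 0, 0], "jaw": 0.4},
    {"translation": [0, 78, 0], "twist": [0, 0, 0], "jaw": 0.4},
  ],
)

```text
clock: 4.03
eef_pos: [620.7, -148.8, 94.7]
tool_rot: [[0.03, 0.002, 1.0], [-1.0, -0.001, 0.03], [0.001, -1.0, 0.002]]
contact_force: [0.3, 0.1, 0.5]
finger_gap: 50.8
```

```bash
python3 - <<'E'
from h import *
s=robot.sense();print(s['clock'],s['eef_pos'],s['contact_force'])
save(cam('scene'),'e.png',(180,155,340,285),4.6)
E
```

```text
4.025 [ 620.65577553 -148.75535315   94.74523517] [0.34833085 0.05359655 0.54929274]
```

View pics/e.png

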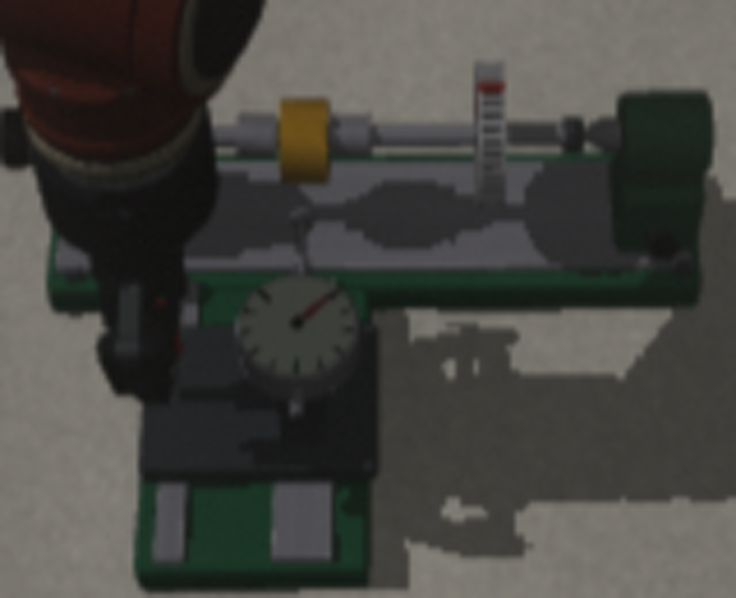

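Picture e: the finger stands in front of the knob (red just seen at (178,340)), and the dial at (298,322) remains visible. Closing.

Request:
play_rows(
  plan=[
    {"translation": [0, 2, 0], "twist": [0, 0, 0], "jaw": 0.9},
    {"translation": [0, 2, 0], "twist": [0, 0, 0], "jaw": 0.9},
    {"translation": [0, 2, 0], "twist": [0, 0, 0], "jaw": 0.9},
    {"translation": [0, 2, 0], "twist": [0, 0, 0], "jaw": 0.9},
    {"translation": [0, 2, 0], "twist": [0, 0, 0], "jaw": 0.9},
    {"translation": [0, 2, 0], "twist": [0, 0, 0], "jaw": 0.9},
  ],
  grip_force=25,
)

```text
clock: 4.82
eef_pos: [620.0, -148.2, 92.0]
tool_rot: [[0.03, 0.0, 1.0], [-1.0, -0.0, 0.03], [0.0, -1.0, 0.0]]
contact_force: [-3.8, 0.5, 4.4]
finger_gap: 17.2
```

Request:
play_rows(
  plan=[
    {"translation": [0, 0, -5], "twist": [0, 0, 0], "jaw": 0.9},
    {"translation": [0, 0, -10], "twist": [0, 0, 0], "jaw": 0.9},
    {"translation": [0, 0, -15], "twist": [0, 0, 0], "jaw": 0.9},
    {"translation": [0, 0, -20], "twist": [0, 0, 0], "jaw": 0.9},
    {"translation": [0, 0, -25], "twist": [0, 0, 0], "jaw": 0.9},
    {"translation": [0, 0, -30], "twist": [0, 0, 0], "jaw": 0.9},
    {"translation": [0, 0, -33], "twist": [0, 0, 0], "jaw": 0.9},
    {"translation": [0, 0, -33], "twist": [0, 0, 0], "jaw": 0.9},
  ],
)

```text
clock: 5.82
eef_pos: [588.8, -149.3, 92.1]
tool_rot: [[0.03, 0.006, 1.0], [-1.0, -0.001, 0.03], [0.001, -1.0, 0.006]]
contact_force: [5.6, -0.0, -0.2]
finger_gap: 17.0
```

```bash
cat >> h.py <<'E'
def needle(c,o,name=None):
    """needle reading in mm: rectify the dial face (30 mm radius disc at z=111, centre o xy) to 10 px/mm"""
    y=np.radians(1.75); ex=np.array([np.cos(y),np.sin(y),0]); ey=np.array([-np.sin(y),np.cos(y),0])
    o=np.array([o[0],o[1],111.]); g=lambda a,b: proj(c,o+a*ex+b*ey)
    # output: up = -bench x?  keep up = +x (green), left = +y
    src=np.float32([g(34,34),g(34,-34),g(-34,-34),g(-34,34)]); dst=np.float32([[0,0],[408,0],[408,408],[0,408]])
    w=cv2.warpPerspective(c['img'],cv2.getPerspectiveTransform(src,dst),(408,408),flags=cv2.INTER_CUBIC)
    if name: cv2.imwrite('pics/'+name,w[:,:,::-1])
    f=w.astype(int); red=np.clip(f[:,:,0]-np.maximum(f[:,:,1],f[:,:,2])-15,0,None).astype(float)
    yy,xx=np.mgrid[:408,:408]; rr=np.hypot(xx-204,yy-204); red[(rr>170)|(rr<20)]=0
    a=np.degrees(np.arctan2(((204-xx)*red*rr).sum(),((204-yy)*red*rr).sum())) # ccw from up
    return 10-a/13.5 if a<180 else None, a, red.sum()
E
python3 - <<'E'
from h import *
s=robot.sense();print(s['clock'],s['eef_pos'],s['contact_force'],s['finger_gap'])
for n in('scene','top'):
    print(n,needle(cam(n),(586,-83.5),'n_%s.png'%n))
a=cv2.imread('pics/n_scene.png');b=cv2.imread('pics/n_top.png');cv2.imwrite('pics/f.png',np.hstack([a,b])[:, :])
E
cd pics; python3 -c "
import cv2;a=cv2.imread('f.png');cv2.imwrite('f.png',cv2.resize(a,(800,400)))"
```

```text
5.825 [ 588.7567216  -149.31223772   92.0629202 ] [ 5.56402535 -0.01995868 -0.15540664] 17.001633221138125
scene (np.float64(2.1595395309021006), np.float64(105.84621633282164), np.float64(53.0))
top (np.float64(18.388565395787282), np.float64(-113.24563284312828), np.float64(1124416.0))
```

View pics/f.png

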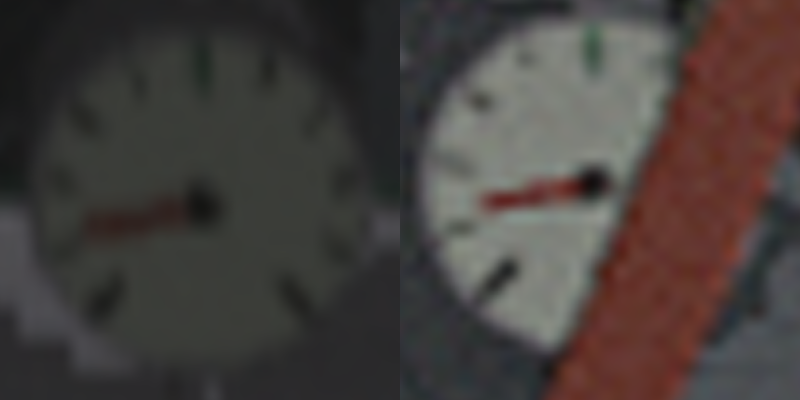

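Picture f: left (scene, rectified) shows the needle at ~101° anticlockwise of green → ~2.5 mm; the right (top) agrees, though the arm hides part. 7.5 mm more is needed.

Request:
play_rows(
  plan=[
    {"translation": [0, 0, -2.5], "twist": [0, 0, 0], "jaw": 0.9},
    {"translation": [0, 0, -5], "twist": [0, 0, 0], "jaw": 0.9},
    {"translation": [0, 0, -7.3], "twist": [0, 0, 0], "jaw": 0.9},
    {"translation": [0, 0, -7.3], "twist": [0, 0, 0], "jaw": 0.9},
    {"translation": [0, 0, -7.3], "twist": [0, 0, 0], "jaw": 0.9},
    {"translation": [0, 0, -7.3], "twist": [0, 0, 0], "jaw": 0.9},
  ],
)

```text
clock: 6.68
eef_pos: [581.8, -149.5, 92.0]
tool_rot: [[0.03, 0.006, 1.0], [-1.0, -0.001, 0.03], [0.001, -1.0, 0.006]]
contact_force: [6.7, 0.1, 0.2]
finger_gap: 16.8
```

```bash
sed -i 's/-15,0,None/-(8 if n==0 else 20),0,None/; s/def needle(c,o,name=None)/def needle(c,o,name=None,n=0)/' h.py
python3 - <<'E'
from h import *
s=robot.sense();print(s['clock'],s['eef_pos'],s['contact_force'],s['finger_gap'])
print(needle(cam('scene'),(579,-83.5),'n2.png'))
E
```

```text
6.675 [ 581.81607552 -149.50373277   92.03094285] [6.66256453 0.11883776 0.2354093 ] 16.799907898609792
(np.float64(9.511816795611242), np.float64(6.5904732592482365), np.float64(9979.0))
```

View pics/n2.png

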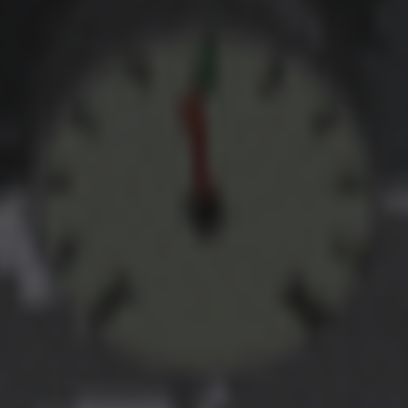

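The needle is just short of green (~9.5 mm). Releasing and lifting.

Request:
play_rows(
  plan=[
    {"translation": [0, 0, 0], "twist": [0, 0, 0], "jaw": 0.45},
    {"translation": [0, 0, 0], "twist": [0, 0, 0], "jaw": 0.45},
    {"translation": [0, 0, 0], "twist": [0, 0, 0], "jaw": 0.45},
    {"translation": [0, -30, 0], "twist": [0, 0, 0], "jaw": 0.45},
    {"translation": [0, -80, 0], "twist": [0, 0, 0], "jaw": 0.45},
    {"translation": [0, -110, 0], "twist": [0, 0, 0], "jaw": 0.45},
    {"translation": [0, -110, 0], "twist": [0, 0, 0], "jaw": 0.45},
    {"translation": [0, -110, 0], "twist": [0, 0, 0], "jaw": 0.45},
  ],
)

```text
clock: 7.72
eef_pos: [578.9, -149.1, 199.9]
tool_rot: [[0.03, -0.002, 1.0], [-1.0, 0.001, 0.03], [-0.001, -1.0, -0.002]]
contact_force: [0.6, 0.1, -0.7]
finger_gap: 47.0
```

```bash
python3 - <<'E'
from h import *
s=robot.sense();print(s['clock'],s['eef_pos'],s['contact_force'],s['finger_gap'])
print(needle(cam('scene'),(579,-83.5),'n3.png'))
E
```

```text
7.725 [ 578.93582511 -149.14318267  199.90779156] [ 0.5710224   0.05361417 -0.6504397 ] 46.99403114601777
(np.float64(9.531071411660731), np.float64(6.330535942580126), np.float64(38272.0))
```

Request:
play_rows(
  plan=[
    {"translation": [-40, 0, -20], "twist": [0, 22, 0], "jaw": 0.6},
    {"translation": [-80, 0, -40], "twist": [0, 45, 0], "jaw": 0.6},
    {"translation": [-120, 0, -60], "twist": [0, 67, 0], "jaw": 0.6},
    {"translation": [-161, 0, -80], "twist": [0, 90, 0], "jaw": 0.6},
    {"translation": [-161, 0, -80], "twist": [0, 90, 0], "jaw": 0.6},
    {"translation": [-161, 0, -80], "twist": [0, 90, 0], "jaw": 0.6},
    {"translation": [-161, 0, -80], "twist": [0, 90, 0], "jaw": 0.6},
    {"translation": [-161, 0, -80], "twist": [0, 90, 0], "jaw": 0.6},
    {"translation": [-161, 0, -80], "twist": [0, 90, 0], "jaw": 0.6},
    {"translation": [-161, 0, -80], "twist": [0, 90, 0], "jaw": 0.6},
    {"translation": [-161, 0, -80], "twist": [0, 90, 0], "jaw": 0.6},
  ],
)

```text
clock: 9.15
eef_pos: [494.2, 9.2, 200.2]
tool_rot: [[-1.0, -0.002, 0.031], [-0.031, 0.0, -1.0], [0.002, -1.0, -0.0]]
contact_force: [-0.4, -0.2, 0.5]
finger_gap: 34.3
```

```bash
python3 - <<'E'
from h import *
np.set_printoptions(precision=3,suppress=True)
s=robot.sense();print(s['clock'],s['eef_pos'],s['joint_positions'],s['finger_gap'])
c=cam('scene');print(needle(c,(579,-83.5)));save(c,'g.png',(210,110,350,220),5)
E
```

```text
9.15 [494.242   9.196 200.196] [-0.132 -0.246  1.943  0.     1.446  1.407] 34.29841430618995
(np.float64(9.526207654916329), np.float64(6.396196658629568), np.float64(33698.0))
```

View pics/g.png

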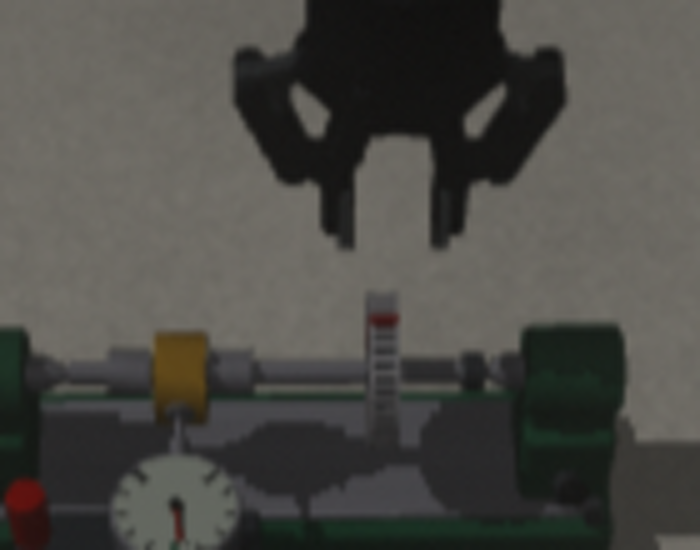

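```bash
python3 - <<'E'
from h import *
c=cam('scene')
f=lambda X:[round((a-o)*5,1) for a,o in zip(proj(c,X),(210,110))]
print('tcp',f([494.2,9.2,200.2]), 'pulley top',f([494,9.2,138]),'centre',f([494,9.2,100]),'+5mm',f([494,14.2,138]), 'mark', f([504,9.2,136]))
E
```

```text
tcp [np.float64(387.4), np.float64(233.5)] pulley top [np.float64(383.1), np.float64(321.2)] centre [np.float64(380.8), np.float64(370.8)] +5mm [np.float64(394.0), np.float64(321.4)] mark [np.float64(382.9), np.float64(341.2)]
```

Picture g: fingertips' centre at column 393, pulley at 382 → pulley is ~3 mm to −y of the fingers (y ≈ 6.5). Tilting back 50° and approaching radially.

Request:
play_rows(
  plan=[
    {"translation": [16, 15, 2.7], "twist": [0, 0, 12], "jaw": 0.6},
    {"translation": [32, 32, 2.7], "twist": [0, 0, 25], "jaw": 0.6},
    {"translation": [40, 50, 2.7], "twist": [0, 0, 38], "jaw": 0.6},
    {"translation": [42.1, 64.6, 2.7], "twist": [0, 0, 50], "jaw": 0.6},
    {"translation": [42.1, 64.6, 2.7], "twist": [0, 0, 50], "jaw": 0.6},
    {"translation": [42.1, 64.6, 2.7], "twist": [0, 0, 50], "jaw": 0.6},
    {"translation": [26, 78, 2.7], "twist": [0, 0, 50], "jaw": 0.6},
    {"translation": [10.7, 91, 2.7], "twist": [0, 0, 50], "jaw": 0.6},
    {"translation": [10.7, 91, 2.7], "twist": [0, 0, 50], "jaw": 0.6},
    {"translation": [10.7, 91, 2.7], "twist": [0, 0, 50], "jaw": 0.6},
    {"translation": [10.7, 91, 2.7], "twist": [0, 0, 50], "jaw": 0.6},
  ],
)

```text
clock: 10.62
eef_pos: [496.9, 6.2, 112.6]
tool_rot: [[-0.649, 0.76, 0.031], [-0.02, 0.024, -1.0], [-0.761, -0.649, -0.0]]
contact_force: [1.1, -0.6, -0.4]
finger_gap: 34.6
```

```bash
python3 - <<'E'
from h import *
np.set_printoptions(precision=3,suppress=True)
s=robot.sense();print(s['clock'],s['eef_pos'],s['joint_positions'],s['contact_force'])
c=cam('scene');print(needle(c,(579,-83.5)));save(c,'h.png',(210,110,350,220),5)
E
```

```text
10.625 [496.897   6.24  112.565] [-0.265 -0.731  2.583  0.485  0.497  0.941] [ 1.053 -0.567 -0.351]
(np.float64(9.525545832129561), np.float64(6.405131266250924), np.float64(31599.0))
```

View pics/h.png

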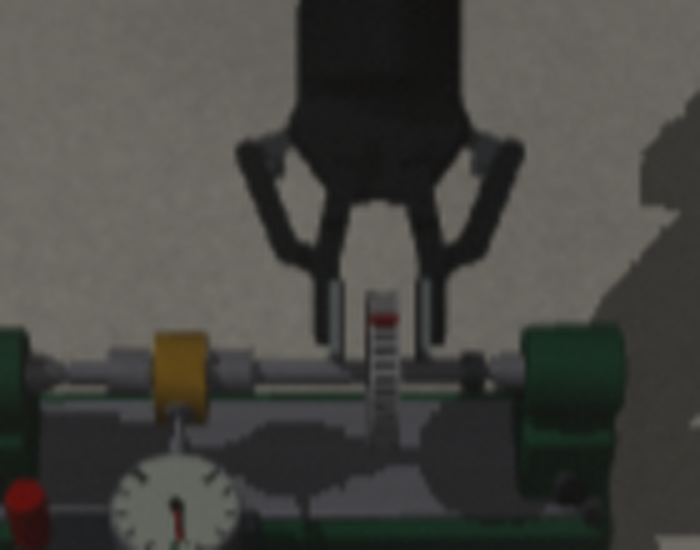

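Picture h: fingers straddle the pulley, well centred (inner edges 342/420, pulley 382). But joint 3 hit its range; tilt back to 30° instead.

Request:
play_rows(
  plan=[
    {"translation": [-2.4, 0.2, 0], "twist": [0, 0, -10], "jaw": 0.6},
    {"translation": [-4.8, 0.8, 0], "twist": [0, 0, -20], "jaw": 0.6},
    {"translation": [-4.8, 0.8, 0], "twist": [0, 0, -20], "jaw": 0.6},
    {"translation": [-4.8, 0.8, 0], "twist": [0, 0, -20], "jaw": 0.6},
  ],
)

```text
clock: 11.18
eef_pos: [499.9, 6.5, 114.6]
tool_rot: [[-0.869, 0.493, 0.031], [-0.027, 0.016, -1.0], [-0.493, -0.87, -0.001]]
contact_force: [-0.3, -0.0, -0.4]
finger_gap: 34.2
```

```bash
python3 - <<'E'
from h import *
np.set_printoptions(precision=3,suppress=True)
s=robot.sense();print(s['clock'],s['eef_pos'],s['joint_positions'],s['contact_force'],s['finger_gap'])
E
```

```text
11.175 [499.86    6.544 114.59 ] [-0.201 -0.513  2.348  0.158  0.809  1.259] [-0.3   -0.039 -0.41 ] 34.18152575463098
```

Request:
play_rows(
  plan=[
    {"translation": [12.4, -4.2, 0], "twist": [0, 0, 0], "jaw": 0.6},
    {"translation": [12.4, -4.2, 0], "twist": [0, 0, 0], "jaw": 0.6},
    {"translation": [12.4, -4.2, 0], "twist": [0, 0, 0], "jaw": 0.7},
    {"translation": [12.4, -4.2, 0], "twist": [0, 0, 0], "jaw": 0.75},
    {"translation": [12.4, -4.2, 0], "twist": [0, 0, 0], "jaw": 0.8},
    {"translation": [12.4, -4.2, 0], "twist": [0, 0, 0], "jaw": 0.85},
    {"translation": [12.4, -4.2, 0], "twist": [0, 0, 0], "jaw": 0.9},
    {"translation": [12.4, -4.2, 0], "twist": [0, 0, 0], "jaw": 0.9},
  ],
  grip_force=20,
)

```text
clock: 12.18
eef_pos: [488.1, 7.4, 113.7]
tool_rot: [[-0.87, 0.493, 0.032], [-0.026, 0.019, -0.999], [-0.493, -0.87, -0.004]]
contact_force: [-2.3, 8.1, 3.1]
finger_gap: 13.8
```

```bash
python3 - <<'E'
from h import *
np.set_printoptions(precision=3,suppress=True)
s=robot.sense();print(s['clock'],s['eef_pos'],s['joint_positions'],s['contact_force'],s['finger_gap'])
c=cam('scene');print(needle(c,(579,-83.5)))
E
```

```text
12.175 [488.084   7.399 113.676] [-0.207 -0.556  2.376  0.164  0.825  1.252] [-2.292  8.148  3.071] 13.764312037470967
(np.float64(9.527559790882727), np.float64(6.37794282308319), np.float64(31908.0))
```

Request:
play_rows(
  plan=[
    {"translation": [0, 0, -0.6], "twist": [0, 0, 0], "jaw": 0.9},
    {"translation": [0, 0, -1.2], "twist": [0, 0, 0], "jaw": 0.9},
    {"translation": [-1.3, 0.1, -1.2], "twist": [0, 0, -5], "jaw": 0.9},
    {"translation": [-2.6, 0.2, -1.2], "twist": [0, 0, -10], "jaw": 0.9},
    {"translation": [-3.9, 0.5, -1.2], "twist": [0, 0, -15], "jaw": 0.9},
    {"translation": [-5.1, 0.9, -1.2], "twist": [0, 0, -20], "jaw": 0.9},
    {"translation": [-6.3, 1.4, -1.2], "twist": [0, 0, -25], "jaw": 0.9},
    {"translation": [-7.5, 2.0, -1.2], "twist": [0, 0, -30], "jaw": 0.9},
    {"translation": [-8.6, 2.7, -1.2], "twist": [0, 0, -35], "jaw": 0.9},
    {"translation": [-9.6, 3.5, -1.2], "twist": [0, 0, -40], "jaw": 0.9},
    {"translation": [-9.6, 3.5, -1.2], "twist": [0, 0, -40], "jaw": 0.9},
  ],
)

```text
clock: 13.6
eef_pos: [497.9, 7.8, 114.0]
tool_rot: [[-0.982, -0.184, 0.031], [-0.031, -0.004, -1.0], [0.184, -0.983, -0.002]]
contact_force: [-2.2, 3.3, -0.2]
finger_gap: 13.8
```

```bash
cat > st.py <<'E'
from h import *
np.set_printoptions(precision=3,suppress=True)
s=robot.sense();print(s['clock'],s['eef_pos'],s['joint_positions'],s['contact_force'],s['finger_gap'])
for n in('scene','top'): print(n,needle(cam(n),(579,-83.5),'n_%s.png'%n,n!='scene'))
E
python3 st.py
```

```text
13.6 [497.902   7.833 113.977] [-0.119 -0.019  1.897 -0.026  1.447  1.426] [-2.17   3.328 -0.229] 13.75555100573636
scene (np.float64(6.603890440324379), np.float64(45.84747905562087), np.float64(37098.0))
top (np.float64(7.270696742582462), np.float64(36.845593975136765), np.float64(85687.0))
```

Reading fell ≈2.6 mm over 40°, as expected for the direction chosen. Continuing.

Request:
play_rows(
  plan=[
    {"translation": [-1.3, 0.1, -0.5], "twist": [0, 0, -5], "jaw": 0.9},
    {"translation": [-2.6, 0.2, -0.5], "twist": [0, 0, -10], "jaw": 0.9},
    {"translation": [-3.9, 0.5, -0.5], "twist": [0, 0, -15], "jaw": 0.9},
    {"translation": [-5.1, 0.9, -0.5], "twist": [0, 0, -20], "jaw": 0.9},
    {"translation": [-6.3, 1.4, -0.5], "twist": [0, 0, -25], "jaw": 0.9},
    {"translation": [-7.5, 2.0, -0.5], "twist": [0, 0, -30], "jaw": 0.9},
    {"translation": [-8.6, 2.7, -0.5], "twist": [0, 0, -35], "jaw": 0.9},
    {"translation": [-9.6, 3.5, -0.5], "twist": [0, 0, -40], "jaw": 0.9},
    {"translation": [-10.6, 4.4, -0.5], "twist": [0, 0, -45], "jaw": 0.9},
    {"translation": [-10.6, 4.4, -0.5], "twist": [0, 0, -45], "jaw": 0.9},
    {"translation": [-10.6, 4.4, -0.5], "twist": [0, 0, -45], "jaw": 0.9},
  ],
)

```text
clock: 15.08
eef_pos: [506.4, 8.2, 107.4]
tool_rot: [[-0.567, -0.823, 0.031], [-0.018, -0.025, -1.0], [0.823, -0.567, -0.001]]
contact_force: [-6.8, 2.6, -5.9]
finger_gap: 13.7
```

```bash
python3 st.py
```

```text
15.075 [506.356   8.195 107.397] [-0.08   0.534  1.463 -0.106  2.107  1.453] [-6.786  2.584 -5.872] 13.701643811145908
scene (np.float64(4.767960553804638), np.float64(70.63253252363738), np.float64(37305.0))
top (np.float64(5.858192707253078), np.float64(55.91439845208345), np.float64(107005.0))
```

Reading ≈5.3 (near lowest). Open, arc back around the pulley, regrip.

Request:
play_rows(
  plan=[
    {"translation": [0, 0, 0], "twist": [0, 0, 0], "jaw": 0.65},
    {"translation": [0, 0, 0], "twist": [0, 0, 0], "jaw": 0.6},
    {"translation": [0, 0, 0], "twist": [0, 0, 0], "jaw": 0.6},
    {"translation": [2.6, 0.2, 0], "twist": [0, 0, 10], "jaw": 0.6},
    {"translation": [5.1, 0.9, 0], "twist": [0, 0, 20], "jaw": 0.6},
    {"translation": [7.5, 2.0, 0], "twist": [0, 0, 30], "jaw": 0.6},
    {"translation": [9.6, 3.5, 0], "twist": [0, 0, 40], "jaw": 0.6},
    {"translation": [11.5, 5.4, 0], "twist": [0, 0, 50], "jaw": 0.6},
    {"translation": [13, 7.5, 0], "twist": [0, 0, 60], "jaw": 0.6},
    {"translation": [14.1, 9.9, 0], "twist": [0, 0, 70], "jaw": 0.6},
    {"translation": [14.8, 12.4, 0], "twist": [0, 0, 80], "jaw": 0.6},
    {"translation": [14.9, 13.7, 0], "twist": [0, 0, 85], "jaw": 0.6},
    {"translation": [14.9, 13.7, 0], "twist": [0, 0, 85], "jaw": 0.6},
    {"translation": [14.9, 13.7, 0], "twist": [0, 0, 85], "jaw": 0.6},
  ],
)

```text
clock: 16.92
eef_pos: [488.9, 7.2, 114.7]
tool_rot: [[-0.869, 0.494, 0.03], [-0.027, 0.015, -1.0], [-0.494, -0.869, 0.0]]
contact_force: [0.7, -0.3, 0.1]
finger_gap: 33.9
```

```bash
python3 st.py
```

```text
16.925 [488.912   7.243 114.739] [-0.204 -0.555  2.374  0.157  0.824  1.259] [ 0.709 -0.299  0.106] 33.944777422295154
scene (np.float64(4.773365367293685), np.float64(70.55956754153524), np.float64(29469.0))
top (np.float64(5.880841263466888), np.float64(55.60864294319702), np.float64(98135.0))
```

Request:
play_rows(
  plan=[
    {"translation": [0.5, 1, -0.6], "twist": [0, 0, 0], "jaw": 0.7},
    {"translation": [0.5, 1, -0.6], "twist": [0, 0, 0], "jaw": 0.8},
    {"translation": [0.5, 1, -0.6], "twist": [0, 0, 0], "jaw": 0.85},
    {"translation": [0.5, 1, -0.6], "twist": [0, 0, 0], "jaw": 0.9},
    {"translation": [0.5, 1, -0.6], "twist": [0, 0, 0], "jaw": 0.9},
    {"translation": [-0.8, 1.1, -0.6], "twist": [0, 0, -5], "jaw": 0.9},
    {"translation": [-2.1, 1.2, -0.6], "twist": [0, 0, -10], "jaw": 0.9},
    {"translation": [-3.4, 1.5, -0.6], "twist": [0, 0, -15], "jaw": 0.9},
    {"translation": [-4.6, 1.9, -0.6], "twist": [0, 0, -20], "jaw": 0.9},
    {"translation": [-5.8, 2.4, -0.6], "twist": [0, 0, -25], "jaw": 0.9},
    {"translation": [-7, 3, -0.6], "twist": [0, 0, -30], "jaw": 0.9},
    {"translation": [-8.1, 3.7, -0.6], "twist": [0, 0, -35], "jaw": 0.9},
    {"translation": [-9.1, 4.5, -0.6], "twist": [0, 0, -40], "jaw": 0.9},
    {"translation": [-9.1, 4.5, -0.6], "twist": [0, 0, -40], "jaw": 0.9},
  ],
)

```text
clock: 18.77
eef_pos: [497.1, 8.0, 112.8]
tool_rot: [[-0.982, -0.187, 0.031], [-0.03, -0.006, -1.0], [0.187, -0.982, 0.001]]
contact_force: [-2.6, -4.7, -1.6]
finger_gap: 13.6
```

```bash
python3 st.py
```

```text
18.775 [497.131   7.985 112.803] [-0.118 -0.017  1.898 -0.028  1.447  1.428] [-2.582 -4.714 -1.623] 13.579559004185853
scene (np.float64(5.318001884000993), np.float64(63.20697456598659), np.float64(26797.0))
top (np.float64(6.179806526252932), np.float64(51.57261189558541), np.float64(88612.0))
```

Passed the lowest (fit: minimum near 96° of turn, 125° now). Continuing.

Request:
play_rows(
  plan=[
    {"translation": [-1.3, 0.1, 0.4], "twist": [0, 0, -5], "jaw": 0.9},
    {"translation": [-2.6, 0.2, 0.4], "twist": [0, 0, -10], "jaw": 0.9},
    {"translation": [-3.9, 0.5, 0.4], "twist": [0, 0, -15], "jaw": 0.9},
    {"translation": [-5.1, 0.9, 0.4], "twist": [0, 0, -20], "jaw": 0.9},
    {"translation": [-6.3, 1.4, 0.4], "twist": [0, 0, -25], "jaw": 0.9},
    {"translation": [-7.5, 2.0, 0.4], "twist": [0, 0, -30], "jaw": 0.9},
    {"translation": [-8.6, 2.7, 0.4], "twist": [0, 0, -35], "jaw": 0.9},
    {"translation": [-9.6, 3.5, 0.4], "twist": [0, 0, -40], "jaw": 0.9},
    {"translation": [-10.6, 4.4, 0.4], "twist": [0, 0, -45], "jaw": 0.9},
    {"translation": [-10.6, 4.4, 0.4], "twist": [0, 0, -45], "jaw": 0.9},
    {"translation": [-10.6, 4.4, 0.4], "twist": [0, 0, -45], "jaw": 0.75},
    {"translation": [-10.6, 4.4, 0.4], "twist": [0, 0, -45], "jaw": 0.6},
    {"translation": [-10.6, 4.4, 0.4], "twist": [0, 0, -45], "jaw": 0.6},
  ],
)

```text
clock: 20.5
eef_pos: [508.2, 8.5, 108.2]
tool_rot: [[-0.569, -0.822, 0.031], [-0.018, -0.025, -1.0], [0.822, -0.569, -0.001]]
contact_force: [-0.1, 0.1, -0.1]
finger_gap: 34.0
```

```bash
python3 st.py
```

```text
20.5 [508.183   8.518 108.227] [-0.08   0.535  1.459 -0.105  2.108  1.453] [-0.135  0.138 -0.134] 34.045299041722366
scene (np.float64(8.032032798672082), np.float64(26.567557217926897), np.float64(42721.0))
top (np.float64(8.16866460265603), np.float64(24.72302786414359), np.float64(76771.0))
```

Request:
play_rows(
  plan=[
    {"translation": [2.6, 0.2, 0], "twist": [0, 0, 10], "jaw": 0.6},
    {"translation": [5.1, 0.9, 0], "twist": [0, 0, 20], "jaw": 0.6},
    {"translation": [7.5, 2.0, 0], "twist": [0, 0, 30], "jaw": 0.6},
    {"translation": [9.6, 3.5, 0], "twist": [0, 0, 40], "jaw": 0.6},
    {"translation": [11.5, 5.4, 0], "twist": [0, 0, 50], "jaw": 0.6},
    {"translation": [13, 7.5, 0], "twist": [0, 0, 60], "jaw": 0.6},
    {"translation": [14.1, 9.9, 0], "twist": [0, 0, 70], "jaw": 0.6},
    {"translation": [14.8, 12.4, 0], "twist": [0, 0, 80], "jaw": 0.6},
    {"translation": [16, 14, 0], "twist": [0, 0, 85], "jaw": 0.6},
    {"translation": [16, 14, 0], "twist": [0, 0, 85], "jaw": 0.6},
    {"translation": [16, 14, 0], "twist": [0, 0, 85], "jaw": 0.7},
    {"translation": [16, 14, 0], "twist": [0, 0, 85], "jaw": 0.8},
    {"translation": [16, 14, 0], "twist": [0, 0, 85], "jaw": 0.85},
    {"translation": [16, 14, 0], "twist": [0, 0, 85], "jaw": 0.9},
    {"translation": [16, 14, 0], "twist": [0, 0, 85], "jaw": 0.9},
    {"translation": [16, 14, 0], "twist": [0, 0, 85], "jaw": 0.9},
  ],
)

```text
clock: 22.6
eef_pos: [488.0, 7.6, 113.9]
tool_rot: [[-0.868, 0.495, 0.03], [-0.026, 0.015, -1.0], [-0.495, -0.869, 0.0]]
contact_force: [3.8, 0.1, 2.2]
finger_gap: 13.5
```

```bash
python3 st.py
```

```text
22.6 [487.996   7.563 113.886] [-0.204 -0.558  2.378  0.158  0.822  1.258] [3.799 0.063 2.159] 13.478074365331342
scene (np.float64(8.014905041092574), np.float64(26.79878194525026), np.float64(33316.0))
top (np.float64(8.168113980994933), np.float64(24.73046125656841), np.float64(63172.0))
```

Request:
play_rows(
  plan=[
    {"translation": [-1.3, 0.1, 0], "twist": [0, 0, -5], "jaw": 0.9},
    {"translation": [-2.6, 0.2, 0], "twist": [0, 0, -10], "jaw": 0.9},
    {"translation": [-3.9, 0.5, 0], "twist": [0, 0, -15], "jaw": 0.9},
    {"translation": [-5.1, 0.9, 0], "twist": [0, 0, -20], "jaw": 0.9},
    {"translation": [-6.3, 1.4, 0], "twist": [0, 0, -25], "jaw": 0.9},
    {"translation": [-7.5, 2.0, 0], "twist": [0, 0, -30], "jaw": 0.9},
    {"translation": [-8.6, 2.7, 0], "twist": [0, 0, -35], "jaw": 0.9},
    {"translation": [-9.6, 3.5, 0], "twist": [0, 0, -40], "jaw": 0.9},
    {"translation": [-10.6, 4.4, 0], "twist": [0, 0, -45], "jaw": 0.9},
    {"translation": [-11.5, 5.4, 0], "twist": [0, 0, -50], "jaw": 0.9},
    {"translation": [-12.3, 6.4, 0], "twist": [0, 0, -55], "jaw": 0.9},
    {"translation": [-13, 7.5, 0], "twist": [0, 0, -60], "jaw": 0.9},
    {"translation": [-13.6, 8.7, 0], "twist": [0, 0, -65], "jaw": 0.9},
    {"translation": [-14.1, 9.9, 0], "twist": [0, 0, -70], "jaw": 0.9},
    {"translation": [-14.5, 11.1, 0], "twist": [0, 0, -75], "jaw": 0.9},
    {"translation": [-14.8, 12.4, 0], "twist": [0, 0, -80], "jaw": 0.9},
    {"translation": [-14.9, 13.7, 0], "twist": [0, 0, -85], "jaw": 0.9},
    {"translation": [-14.9, 13.7, 0], "twist": [0, 0, -85], "jaw": 0.9},
  ],
)

```text
clock: 24.95
eef_pos: [506.2, 8.2, 107.4]
tool_rot: [[-0.563, -0.826, 0.031], [-0.017, -0.025, -1.0], [0.827, -0.563, -0.0]]
contact_force: [0.6, 0.0, 0.5]
finger_gap: 13.4
```

```bash
python3 st.py
```

```text
24.95 [506.224   8.239 107.38 ] [-0.08   0.537  1.461 -0.107  2.111  1.453] [0.573 0.038 0.503] 13.41581324301244
scene (np.float64(13.254110076582307), np.float64(-43.93048603386114), np.float64(36207.0))
top (np.float64(12.176963108490439), np.float64(-29.389001964620924), np.float64(72824.0))
```

Reading ≈12.7, about 20° short of the highest. Regrip for the last bit.

Request:
play_rows(
  plan=[
    {"translation": [0, 0, 0], "twist": [0, 0, 0], "jaw": 0.7},
    {"translation": [0, 0, 0], "twist": [0, 0, 0], "jaw": 0.6},
    {"translation": [0, 0, 0], "twist": [0, 0, 0], "jaw": 0.6},
    {"translation": [2.6, 0.2, 0], "twist": [0, 0, 10], "jaw": 0.6},
    {"translation": [5.1, 0.9, 0], "twist": [0, 0, 20], "jaw": 0.6},
    {"translation": [7.5, 2.0, 0], "twist": [0, 0, 30], "jaw": 0.6},
    {"translation": [9.6, 3.5, 0], "twist": [0, 0, 40], "jaw": 0.6},
    {"translation": [11.5, 5.4, 0], "twist": [0, 0, 50], "jaw": 0.6},
    {"translation": [13, 7.5, 0], "twist": [0, 0, 60], "jaw": 0.6},
    {"translation": [13, 7.5, 0], "twist": [0, 0, 60], "jaw": 0.6},
    {"translation": [13, 7.5, 0], "twist": [0, 0, 60], "jaw": 0.7},
    {"translation": [13, 7.5, 0], "twist": [0, 0, 60], "jaw": 0.8},
    {"translation": [13, 7.5, 0], "twist": [0, 0, 60], "jaw": 0.85},
    {"translation": [13, 7.5, 0], "twist": [0, 0, 60], "jaw": 0.9},
    {"translation": [13, 7.5, 0], "twist": [0, 0, 60], "jaw": 0.9},
    {"translation": [13, 7.5, 0], "twist": [0, 0, 60], "jaw": 0.9},
  ],
)

```text
clock: 27.05
eef_pos: [494.6, 7.8, 115.5]
tool_rot: [[-0.996, 0.083, 0.031], [-0.03, 0.003, -1.0], [-0.083, -0.997, -0.0]]
contact_force: [6.1, -0.9, 0.3]
finger_gap: 13.5
```

Request:
play_rows(
  plan=[
    {"translation": [-1.3, 0.1, 0], "twist": [0, 0, -5], "jaw": 0.9},
    {"translation": [-2.6, 0.2, 0], "twist": [0, 0, -10], "jaw": 0.9},
    {"translation": [-3.9, 0.5, 0], "twist": [0, 0, -15], "jaw": 0.9},
    {"translation": [-5.1, 0.9, 0], "twist": [0, 0, -20], "jaw": 0.9},
    {"translation": [-5.1, 0.9, 0], "twist": [0, 0, -20], "jaw": 0.9},
    {"translation": [-5.1, 0.9, 0], "twist": [0, 0, -20], "jaw": 0.9},
  ],
)

```text
clock: 27.8
eef_pos: [498.8, 7.9, 114.5]
tool_rot: [[-0.964, -0.265, 0.031], [-0.03, -0.008, -1.0], [0.265, -0.964, 0.0]]
contact_force: [2.6, 0.0, 2.0]
finger_gap: 13.7
```

```bash
python3 st.py
```

```text
27.8 [498.775   7.947 114.488] [-0.112  0.042  1.844 -0.038  1.521  1.435] [2.634 0.014 1.959] 13.661692638266755
scene (np.float64(13.494962022293848), np.float64(-47.18198730096693), np.float64(39742.0))
top (np.float64(12.436862556092475), np.float64(-32.89764450724842), np.float64(72985.0))
```

Request:
play_rows(
  plan=[
    {"translation": [-1.3, 0.1, 0], "twist": [0, 0, -5], "jaw": 0.9},
    {"translation": [-2.6, 0.2, 0], "twist": [0, 0, -10], "jaw": 0.9},
    {"translation": [-3.9, 0.5, 0], "twist": [0, 0, -15], "jaw": 0.9},
    {"translation": [-5.1, 0.9, 0], "twist": [0, 0, -20], "jaw": 0.9},
    {"translation": [-5.1, 0.9, 0], "twist": [0, 0, -20], "jaw": 0.9},
    {"translation": [-5.1, 0.9, 0], "twist": [0, 0, -20], "jaw": 0.9},
  ],
)

```text
clock: 28.65
eef_pos: [503.0, 8.1, 112.2]
tool_rot: [[-0.815, -0.579, 0.031], [-0.025, -0.018, -1.0], [0.58, -0.815, -0.0]]
contact_force: [3.0, 0.4, 1.8]
finger_gap: 13.8
```

```bash
python3 st.py
```

```text
28.65 [502.978   8.103 112.166] [-0.092  0.296  1.637 -0.073  1.822  1.452] [3.049 0.415 1.776] 13.79523273634989
scene (np.float64(13.348295834620068), np.float64(-45.20199376737092), np.float64(30925.0))
top (np.float64(12.268444493508154), np.float64(-30.62400066236008), np.float64(81409.0))
```

Peak fitted ~2° past the middle position; going back 18°, then release and retreat.

Request:
play_rows(
  plan=[
    {"translation": [1.3, 0.1, 0], "twist": [0, 0, 5], "jaw": 0.9},
    {"translation": [2.6, 0.2, 0], "twist": [0, 0, 10], "jaw": 0.9},
    {"translation": [3.9, 0.5, 0], "twist": [0, 0, 15], "jaw": 0.9},
    {"translation": [4.6, 0.7, 0], "twist": [0, 0, 18], "jaw": 0.9},
    {"translation": [4.6, 0.7, 0], "twist": [0, 0, 18], "jaw": 0.9},
    {"translation": [4.6, 0.7, 0], "twist": [0, 0, 18], "jaw": 0.75},
    {"translation": [4.6, 0.7, 0], "twist": [0, 0, 18], "jaw": 0.6},
    {"translation": [4.6, 0.7, 0], "twist": [0, 0, 18], "jaw": 0.6},
    {"translation": [4.6, 0.7, 0], "twist": [0, 0, 18], "jaw": 0.6},
  ],
)

```text
clock: 29.88
eef_pos: [498.9, 8.1, 113.9]
tool_rot: [[-0.953, -0.301, 0.031], [-0.029, -0.009, -1.0], [0.301, -0.954, -0.0]]
contact_force: [0.1, 0.0, 0.3]
finger_gap: 34.1
```

```bash
python3 st.py
```

```text
29.875 [498.86    8.091 113.938] [-0.109  0.069  1.822 -0.042  1.553  1.438] [0.088 0.048 0.298] 34.134264059199964
scene (np.float64(13.510974791038993), np.float64(-47.398159679026406), np.float64(38480.0))
top (np.float64(12.438062433503774), np.float64(-32.91384285230095), np.float64(71045.0))
```

Request:
play_rows(
  plan=[
    {"translation": [4, -30, 0], "twist": [0, 0, 0], "jaw": 0.6},
    {"translation": [4, -70, 0], "twist": [0, 0, 0], "jaw": 0.6},
    {"translation": [4, -110, 0], "twist": [0, 0, 0], "jaw": 0.6},
    {"translation": [4, -130, 0], "twist": [0, 0, 0], "jaw": 0.6},
    {"translation": [4, -130, 0], "twist": [0, 0, 0], "jaw": 0.6},
    {"translation": [4, -130, 0], "twist": [0, 0, 0], "jaw": 0.6},
    {"translation": [4, -130, 0], "twist": [0, 0, 0], "jaw": 0.6},
  ],
)

```text
clock: 30.85
eef_pos: [533.0, 9.2, 237.4]
tool_rot: [[-0.953, -0.303, 0.031], [-0.029, -0.009, -1.0], [0.303, -0.953, -0.001]]
contact_force: [-0.6, 0.3, -0.4]
finger_gap: 33.9
```

```bash
python3 st.py; python3 -c "
from h import *
save(cam('scene'),'i.png',(180,110,340,285),4.0)
E=1"
```

```text
30.85 [532.952   9.176 237.396] [-0.102  0.04   1.638 -0.04   1.769  1.437] [-0.551  0.311 -0.431] 33.90040764869234
scene (np.float64(13.517020394234947), np.float64(-47.479775322171776), np.float64(35898.0))
top (np.float64(12.440621582570376), np.float64(-32.948391364700065), np.float64(71831.0))
```

View pics/i.png

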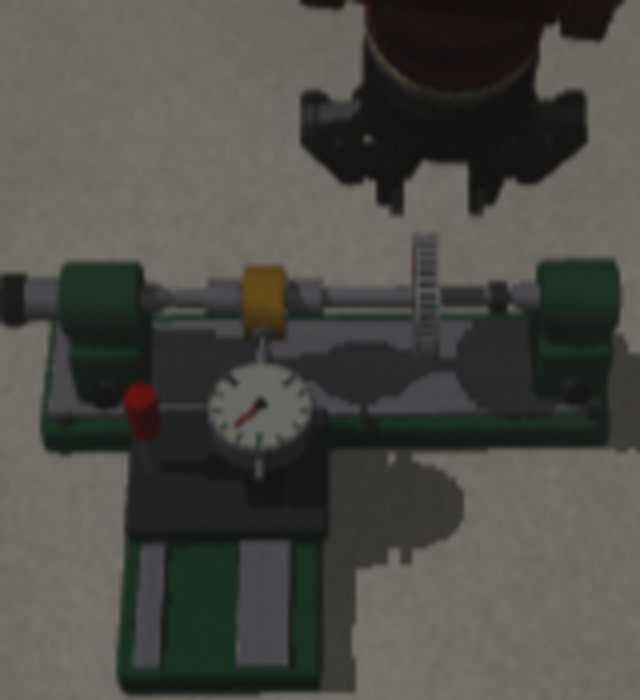

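Picture i: fingers clear, the plunger foot (263,338) bears on the eccentric, and the needle is past green at ~13 mm. Handing in.

```bash
python3 -c "
from workcell import robot
print(robot.sign_off())"
```

```text
the job is handed in; nothing more can be done
None
```

The job is done and handed in after about 31 s of the 72 s allowed; the sign-off gave no verdict.

- **Gauge:** I pushed the slide by its red knob until the needle stood just short of green, about 9.5 mm.
- **Turning:** I turned the shaft by its pulley at 20 N grip, regripping three times. It went through the lowest reading (about 5.3 mm, at roughly 96° of turn) and on past the highest. I then turned it back about 18° to the fitted peak, roughly 277°.
- **Final position:** Readings 20° to either side of a point about 2° before the final position were 0.16 and 0.25 mm lower. After I let go and backed away, the reading did not change and the measured tool force was near zero. The last picture shows the plunger still on the eccentric and the fingers clear.

**Checks that disagreed:** The two cameras differ by up to about 1.1 mm on the needle. At the end the scene camera read 13.5 mm and the top camera 12.4 mm, about 13 mm on average. I used their average and the changes between readings. The 9.5 mm at the start comes from the scene camera only, because the arm hid part of the dial from the top camera when I checked. The first approach to the pulley also stopped short because joint 3 reached its limit; I used a smaller tilt after that.

I checked the bottles and the carton only at the start. None of the moves went near them.

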